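# Load a specimen carrier into a sample transfer box

### The job

Load the carrier with the four specimens into the sample transfer box: lift it by its black grip, set it level on the sprung stage in the open well without dropping it, then press it all the way down and hold it there until the side plunger drops in and keeps the stage down. Then slide the cover fully shut over it and let go. Do not let anything touch the specimens, keep the carrier level, and leave the empty carrier and the other things on the bench where they are.

Things in the scene. Friction and masses are not known exactly. Their poses are not given: they have to be found in the camera images.
- carrier: Loaded carrier, 0.13 to 0.2 kg, on a 3 mm mat: aluminium disc, 72 mm across, 8 mm thick, with an upright black grip block in its middle and four specimen stubs. Origin: centre of the underside; z up. Grip: 22 mm along x, 12 mm along y, 8 to 30 mm above the underside. Pinch it across y: at its +-y sides the disc is free of stubs (34 mm gap along x).
- specimens: The four stubs (12.7 mm discs) with small coloured specimens, fixed on the carrier at x = +-23.5, y = +-12.5 mm in its frame, tops 13 mm above the carrier's underside. Same origin and axes as the carrier. Nothing may touch them.
- empty_carrier: A second carrier of the same shape but without stubs or specimens, also on the mat. Not to be used; leave it alone.
- transfer_box: Transfer box, fixed: white and aluminium block, 140 mm (x) by 260 mm (y), deck 95 mm above the bench. Origin: centre of the underside; z up. A round well, 84 mm across, opens in the deck at x 0, y -60 mm, with the sprung stage in it. Dark guide rails along y (inner edges x +-51.5, tops at 108 mm) hold the cover. Carry handles stand out 26 mm at both y ends. The plunger is on its +x side.
- bore_mouth (a point): Centre of the well's mouth at deck height, 95 mm above the bench; axes as the transfer box.
- stage_top (a point): Centre of the top of the stage, a dark round platform, 80 mm across, in the well; moves with it. With the stage up it lies 5 mm below the deck, 90 mm above the bench. Axes as the transfer box, z up. The carrier's underside is to stand here, about centred, turned any way; there is 6 mm between carrier and well wall all round.
- stage (a joint): How far the stage is pressed down, m: 0 up (at the start), 0.0315 at its bottom stop. Its spring pushes up with about 7 N at the top, 13 N at the bottom. The plunger can catch it only while it is pressed past 0.0295; caught, it rests at about 0.029 and the carrier's grip then ends about 4 mm below the deck, clear of the cover. Not caught, it rises again with what stands on it.
- plunger (a joint): Spring-loaded catch pin of the stage, m: 0 held out (knob off its bushing, a red collar shows between them), about 0.008 dropped in (knob against the bushing, red hidden). It drops in by itself within about a second while the stage is held at its bottom, and then keeps it down.
- plunger_knob (a point): Centre of the outer end of the plunger's black knob, 24 mm across, on the +x side of the box, 48.5 mm above the bench. Moves with the plunger; it need not be touched.
- cover (a joint): Position of the sliding cover, m: 0 fully shut over the well (against a stop), 0.127 fully open; it grows as the cover slides along the transfer box's +y. It starts open and clear of the well. It takes about 2 to 4 N to slide and stays where it is left.
- cover_handle (a point): Top centre of the cover's handle, a black bar across the middle of the white cover plate (110 x 112 x 8 mm, top face 104 mm above the bench). The bar is 60 mm along the transfer box's x, 12 mm along y, 22 mm high, its top 126 mm above the bench. Moves with the cover; axes as the transfer box.
- stub_box: Flat box of spare stubs, 95 x 65 x 22 mm, white with a clear lid, on the bench to the left of the transfer box. Leave it alone. Origin: centre of the underside.
- jar: Closed amber jar with a black lid, 52 mm across, 70 mm high, standing beyond the mat. Leave it alone. Origin: centre of the underside.
- tweezers: Steel tweezers, 130 mm long, 8 mm high, lying on the bench to the right of the mat. Leave them alone. Origin: near their middle on the underside; x along them to the tips.
There are look-alikes about, which are no part of the job. What is shaped like the carrier but pink is not meant.

How it is judged:
On the way, in this order (a step that is already met when the one before it is completed fails the run):
1. the carrier stands level on the stage in the open well (horizontal distance between carrier and stage_top below 0.008 m and z of carrier in the frame of stage_top between -0.003 and 0.003 m and angle between carrier's own z axis and vertical below 0.08 rad), for 0.1 s.
2. the stage is down with the carrier on it and the plunger has dropped in, the cover still open (value of joint stage above 0.027 m and value of joint plunger above 0.006 m and horizontal distance between carrier and stage_top below 0.008 m and z of carrier in the frame of stage_top below 0.003 m and value of joint cover above 0.08 m), for 0.1 s.
At the end, for the whole second after the job is handed in: The loaded carrier stands level (within 0.08 rad) and at rest on the stage (within 8 mm of its centre and 3 mm in height), the stage is caught down (more than 27 mm) with the plunger in (more than 6 mm), and the cover is shut to within 5 mm (all of step 1 and value of joint stage above 0.027 m and value of joint plunger above 0.006 m and linear speed of carrier below 0.02 m/s and value of joint cover below 0.005 m); the robot touches nothing.
It fails at once if something touches the specimens (more than 0.5 N) (contact force between specimens and anything else above 0.5 N).
It fails at once if the carrier is tipped by more than 0.4 rad (angle between carrier's own z axis and vertical above 0.4 rad).
It fails at once if the carrier is dropped or thrown up: it moves faster than 0.6 m/s up or down or sideways while no finger touches it (linear speed of carrier above 0.6 m/s and contact force between the fingers and carrier below 0.05 N).
It fails at once if the empty carrier is moved by more than 20 mm (distance of empty_carrier from where it was at the start of the episode above 0.02 m).
It fails at once if the stub box, the jar or the tweezers are moved by more than 20 mm (distance of any of stub_box, jar, tweezers from where it was at the start of the episode above 0.02 m).
It also fails if it takes over 58 s, if anything falls off the work surface, if the arm or the gripper's body presses on something with over 40 N, if the wrist force passes 120 N, or if a joint passes its speed limit or range.

### The arm

A 6-joint arm with a two-finger parallel gripper is mounted at the origin on the work surface. World frame = base frame: x ahead of the robot, y to its left, z up, the work surface at z = 0. Lengths are in m, angles in rad, forces in N, time in s.
With the tool pointing down it reaches from about 0.275 to 0.975 m from the base axis. Payload 8.4 kg.
Tool frame: the origin (TCP) lies at the very end of the fingers, on their centre line; the grasp point (between the pads) lies 19 mm behind it; x points along the fingers, y is the direction in which the jaws open and shut, and the axes are right-handed (so a half turn about x gives the same grasp; the last joint's range is limited). The gripper opens to 92 mm and grips with 3 to 60 N. Pads are 20 mm wide; open, the fingers measure 128 mm over their backs; the gripper's body (75 mm by 189 mm) begins 69 mm behind the grasp point.
Start: joints at [1.311, 0.353, 1.633, -0, 1.155, -0.002], TCP at [0.159, 0.604, 0.215] pointing down, gripper open.
Joint ranges: [-2.63, 2.63], [-0.92, 2.1], [0.06, 2.66], [-1.3, 4.44], [0, 2.69], [-3.02, 3.02]. Speed limits (rad/s): [2.22, 2.22, 2.79, 3.14, 3.14, 3.14].

### API

Orientations are given as a unit quaternion [w, x, y, z].
In Python, from rig import arm gives the robot as it stands. The module is installed in compiled form; this text tells all that it offers.
- The arm moves only by the tool carry_out, never from a script. Its argument "motion" is a list of rows, each a list of 5 numbers: the shift along the tool's x, y, z in mm, then the turn about the tool's x in rad, then the opening, from -1 (shut) to 1 (fully open), so that 0 is half open. In form: [[dx, dy, dz, turn, fingers], ...]. A call has 1 to 12 rows; each row shifts and turns the commanded pose from where the row before left it, along the tool's axes as they then stand; what a row does not reach is not made up. A row lasts 1/10 s, in which the tool goes at most 50 mm and 8.59 degrees, less where a joint would pass 70% of its speed; a pose out of reach is approached as far as the arm can. A call with a gripper value outside its range is refused whole. The fingers move at their own pace and stop on an object; "force" is the grip in N (left out, the last holds). Time passes only in rows, so rows that do not move let the fingers close. It gives the time, the measured TCP pose, the force and the opening at its end, in the units of the state.
- arm.state(): the state, without advancing time (a new reading comes with each control period).
- arm.grab_frame(name): name is "scene" or "side" or "wrist"; returns a dict with "color" (420x560x3 uint8, blue, green, red), "intrinsics" (3x3 intrinsics, pixels), "extrinsics" (4x4, takes a point from camera to world coordinates); the wrist camera has in their place "T_tool_cam" (4x4, takes a point from camera to tool coordinates, whose origin is the TCP and whose axes are the tool frame's). Camera axes: x right, y up, looking along -z (the intrinsics and any distortion apply to the point x, -y, -z); pixel columns grow to the right and rows downward; lengths in m; the calibration is good to about 2 mm. A picture is of the moment at which its call begins: read the wrist's pose just before it. There is no depth.
- arm.hand_in(): hands the job in, once; it reports no verdict.
The state is a dict: "time": time; "joints": joint angles; "qvel": joint speeds; "effort": joint torques, N m; "tcp_pos": TCP position; "tcp_rot": TCP orientation; "force": force on the tool from outside, world axes, zero at the start; "moment": the same for the moment, N m; "finger_gap": finger opening in m.
Only numpy, scipy, OpenCV 4.12 (cv2) and the standard library are available. Lean on these libraries where they do the work, as an engineer would, in place of code of your own. Each camera call takes 0.05 s, during which the arm holds its last target.

## Working session

There is one attempt and no reset: what is moved stays moved. The work goes in short steps, Python scripts to look and compute and a tool call to move; the robot and the scene stay as the last step left them, time stands still between calls to the robot, and variables do not carry over. Pictures are saved under pics/ and viewed, and the job is handed in when it is done.

Besides the shell and the picture viewer there is one more tool, called after "Request:" as name(argument=value, ...) on one line, values as JSON. carry_out: Moves the arm, as the interface text tells. Its arguments: {"type":"object","properties":{"motion":{"type":"array"},"force":{"type":"number"}},"required":["motion"]}

```bash
mkdir -p pics; cat > h.py <<'E'
import numpy as np, cv2, json
from rig import arm
from scipy.spatial.transform import Rotation as R
def grab(n,fn):
    s=arm.state(); f=arm.grab_frame(n); cv2.imwrite('pics/'+fn+'.png',f['color'])
    K=np.array(f['intrinsics']); 
    if n=='wrist':
        q=s['tcp_rot']; T=np.eye(4); T[:3,:3]=R.from_quat([q[1],q[2],q[3],q[0]]).as_matrix(); T[:3,3]=s['tcp_pos']
        E=T@np.array(f['T_tool_cam'])
    else: E=np.array(f['extrinsics'])
    np.savez('pics/'+fn+'.npz',K=K,E=E,c=f['color'])
    return f['color'],K,E,f
def onplane(K,E,u,v,z):
    d=np.linalg.inv(K)@np.array([u,v,1.0]); d=E[:3,:3]@np.array([d[0],-d[1],-d[2]]); o=E[:3,3]
    return o+d*(z-o[2])/d[2]
def proj(K,E,p):
    c=np.linalg.inv(E)@np.append(p,1); q=K@np.array([c[0],-c[1],-c[2]]); return q[:2]/q[2]
E
python3 - <<'E'
from h import *
s=arm.state(); print({k:np.round(v,4).tolist() for k,v in s.items()})
for n in ['scene','side','wrist']:
    c,K,E,f=grab(n,n+'0'); print(n,[k for k in f],K.round(1).tolist(),E.round(3).tolist())
E
```

```text
{'time': 0.0, 'joints': [1.3106, 0.3536, 1.6341, 0.0, 1.1552, -0.0024], 'qvel': [-0.0001, -0.0011, -0.0002, -0.0012, 0.0011, -0.0005], 'effort': [0.0001, -59.3871, -33.4202, 0.0698, 0.0237, -0.0001], 'tcp_pos': [0.1592, 0.6039, 0.2139], 'tcp_rot': [0.7012, 0.0904, 0.7013, -0.0914], 'force': [-0.4237, -0.0649, 0.2268], 'moment': [0.029, 0.0484, 0.0193], 'finger_gap': 0.0919}
scene ['color', 'intrinsics', 'extrinsics'] [[497.3, 0.0, 277.2], [0.0, 497.3, 211.0], [0.0, 0.0, 1.0]] [[0.339, -0.632, 0.697, 1.613], [0.941, 0.234, -0.245, -0.399], [-0.008, 0.739, 0.674, 1.153], [0.0, 0.0, 0.0, 1.0]]
side ['color', 'intrinsics', 'extrinsics'] [[486.9, 0.0, 284.1], [0.0, 486.9, 206.0], [0.0, 0.0, 1.0]] [[0.732, 0.366, -0.574, -0.141], [-0.681, 0.393, -0.618, -0.791], [0.0, 0.844, 0.537, 0.756], [0.0, 0.0, 0.0, 1.0]]
wrist ['color', 'intrinsics', 'T_tool_cam'] [[345.3, 0.0, 285.9], [0.0, 345.3, 213.3], [0.0, 0.0, 1.0]] [[0.255, -0.927, -0.276, 0.08], [0.967, 0.244, 0.075, 0.625], [-0.002, -0.286, 0.958, 0.385], [0.0, 0.0, 0.0, 1.0]]
```

View pics/scene0.png

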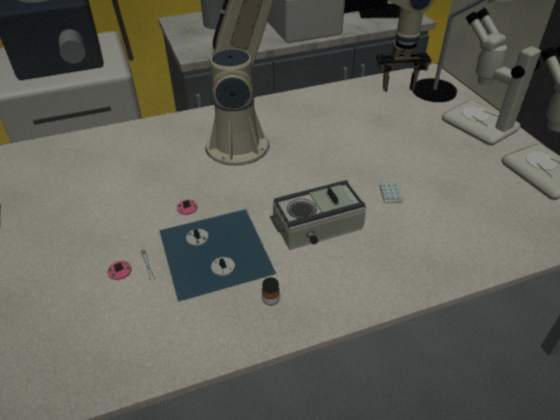

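View pics/side0.png

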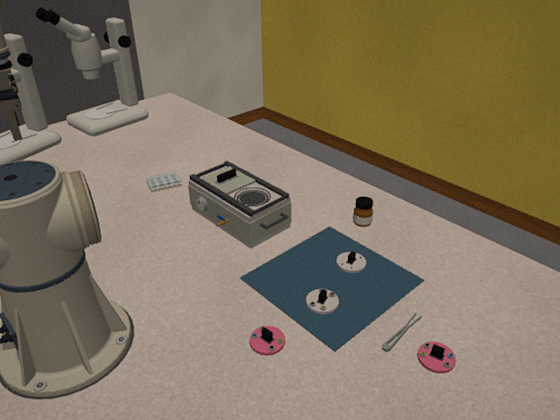

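View pics/wrist0.png

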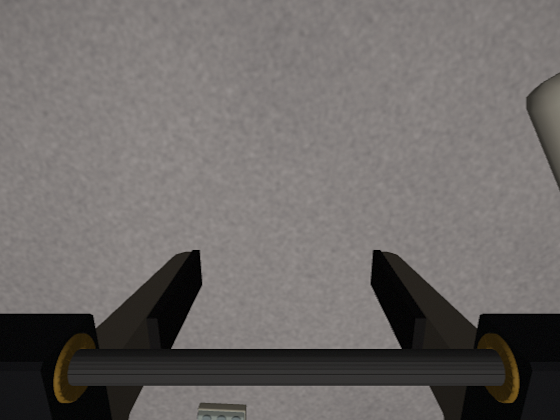

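Candidates in the scene view are the white discs at (197,237) and (222,266) on the mat, and the pink ones at (187,207) and (119,270), which are excluded. In the side view the white discs are at (322,300) and (351,262). Next, close crops.

```bash
python3 - <<'E'
from h import *
a=cv2.imread('pics/scene0.png')[215:290,160:260]; b=cv2.imread('pics/side0.png')[240:325,290:390]
cv2.imwrite('pics/crop0.png',np.vstack([cv2.resize(a,(500,280),interpolation=cv2.INTER_CUBIC),cv2.resize(b,(500,320),interpolation=cv2.INTER_CUBIC)]))
for n,pts in [('scene0',[(197,237),(222,266),(304,209)]),('side0',[(322,301),(351,262),(252,198)])]:
    d=np.load(f'pics/{n}.npz')
    for p,z in zip(pts,[.011,.011,.095]): print(n,p,onplane(d['K'],d['E'],*p,z).round(3))
E
```

```text
scene0 (197, 237) [ 0.46  -0.269  0.011]
scene0 (222, 266) [ 0.608 -0.226  0.011]
scene0 (304, 209) [0.54  0.068 0.095]
side0 (322, 301) [ 0.453 -0.273  0.011]
side0 (351, 262) [ 0.602 -0.228  0.011]
side0 (252, 198) [0.531 0.054 0.095]
```

View pics/crop0.png

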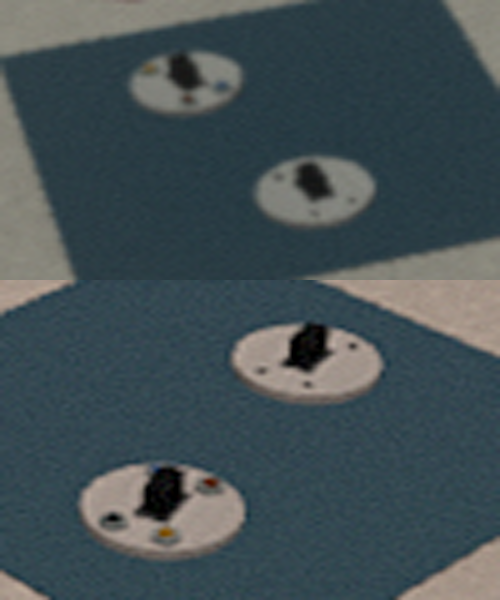

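The loaded one (coloured specimens) is at scene (197,237) / side (322,301), world about (0.457,-0.271). The other has bare screw holes, so it is empty. Next I work out the move.

```bash
cat >> h.py <<'E'
def Rt():
    q=arm.state()['tcp_rot']; return R.from_quat([q[1],q[2],q[3],q[0]]).as_matrix()
def totool(target):
    s=arm.state(); return Rt().T@(np.array(target)-s['tcp_pos'])*1000
E
python3 - <<'E'
from h import *
print(Rt().round(3)); print(totool([.455,-.27,.22]).round(1))
E
```

```text
[[-0.     0.255  0.967]
 [-0.001  0.967 -0.255]
 [-1.    -0.001 -0.   ]]
[  -5.2 -769.7  508.8]
```

Request:
carry_out(motion=[[0,-32,21,0,1],[0,-32,21,0,1],[0,-32,21,0,1],[0,-32,21,0,1],[0,-32,21,0,1],[0,-32,21,0,1],[0,-32,21,0,1],[0,-32,21,0,1],[0,-32,21,0,1],[0,-32,21,0,1],[0,-32,21,0,1],[0,-32,21,0,1]])

```text
time: 1.35
tcp_pos: [0.3052, 0.1674, 0.2146]
tcp_rot: [0.701, 0.091, 0.701, -0.091]
force: [1.0, 0.4, 0.1]
finger_gap: 0.0921
```

Request:
carry_out(motion=[[0,-32,21,0,1],[0,-32,21,0,1],[0,-32,21,0,1],[0,-32,21,0,1],[0,-32,21,0,1],[0,-32,21,0,1],[0,-32,21,0,1],[0,-32,21,0,1],[0,-32,21,0,1],[0,-32,21,0,1],[0,-32,21,0,1],[0,0,0,0,1]])

```text
time: 2.55
tcp_pos: [0.44, -0.2341, 0.2145]
tcp_rot: [0.702, 0.091, 0.701, -0.092]
force: [-0.3, 1.0, -0.1]
finger_gap: 0.0922
```

```bash
python3 - <<'E'
from h import *
s=arm.state(); print(s['time'],s['tcp_pos'],s['joints'])
grab('wrist','w1')
print(totool([.455,-.27,.22]).round(1))
E
```

```text
2.55 [ 0.44004884 -0.23407652  0.2145209 ] [-4.91307735e-01  1.54284197e-01  1.89964365e+00 -8.90634127e-04
  1.08604809e+00 -1.80134530e+00]
[ -5.9 -32.6  25.4]
```

View pics/w1.png

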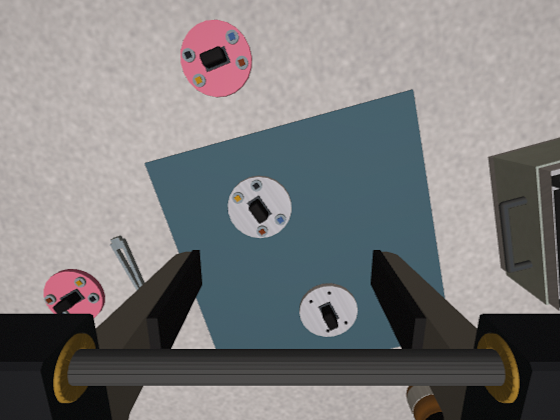

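The wrist view shows the loaded carrier at (260,207) with stubs orange (238,198), black (256,185), blue (281,219) and red (262,230). The empty one is at (329,310).

```bash
python3 - <<'E'
from h import *
d=np.load('pics/w1.npz'); c,K,E=d['c'],d['K'],d['E']
# disc: bright low-saturation within the roi
hsv=cv2.cvtColor(c,cv2.COLOR_BGR2HSV)
m=np.zeros(c.shape[:2],np.uint8); roi=hsv[165:250,215:305]
mm=((roi[...,1]<50)&(roi[...,2]>110)).astype(np.uint8)*255
m[165:250,215:305]=mm
cs,_=cv2.findContours(m,cv2.RETR_EXTERNAL,cv2.CHAIN_APPROX_NONE); k=max(cs,key=cv2.contourArea)
e=cv2.fitEllipse(cv2.convexHull(k)); print(e)
P=np.array([onplane(K,E,*p[0],.011)[:2] for p in cv2.convexHull(k)],dtype=np.float32)
print('circle',cv2.minEnclosingCircle(P), onplane(K,E,*e[0],.011))
big=cv2.resize(c[165:250,215:305],None,fx=8,fy=8,interpolation=cv2.INTER_CUBIC)[:600]
cv2.imwrite('pics/w1c.png',big)
st={'o':(238,198),'k':(256,185),'b':(281,219),'r':(262,230)}
W={a:onplane(K,E,*p,.016)[:2] for a,p in st.items()}; print(W, sum(W.values())/4)
ax=(W['r']-W['o'])+(W['b']-W['k']); print('x axis deg',np.degrees(np.arctan2(ax[1],ax[0])),np.linalg.norm(ax)/2)
ay=(W['k']-W['o'])+(W['b']-W['r']); print('y axis deg',np.degrees(np.arctan2(ay[1],ay[0])),np.linalg.norm(ay)/2)
E
```

```text
((259.13458251953125, 206.94200134277344), (61.2599983215332, 64.52157592773438), 100.88758087158203)
circle ((0.45535802841186523, -0.27018553018569946), 0.036610834300518036) [ 0.45428137 -0.26991718  0.011     ]
{'o': array([ 0.43720356, -0.2888362 ]), 'k': array([ 0.42828396, -0.26552976]), 'b': array([ 0.47285395, -0.24934667]), 'r': array([ 0.47995049, -0.27359445])} [ 0.45457299 -0.26932677]
x axis deg 19.79350566602366 0.04639979909451106
y axis deg 108.61339079163014 0.02508944371678109
```

View pics/w1c.png

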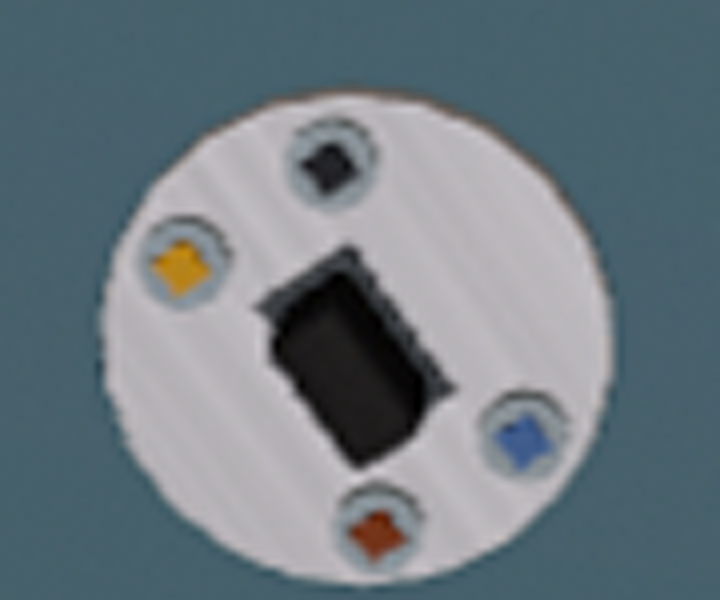

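Request:
carry_out(motion=[[0,-16,12,0,0],[0,-16,13,0,0],[20,0,0,-0.12,0],[20,0,0,-0.12,0],[20,0,0,-0.12,0],[20,0,0,-0.12,0],[0,0,0,-0.115,0],[0,0,0,0,0],[0,0,0,0,0]], force=40)

```text
time: 3.5
tcp_pos: [0.4548, -0.267, 0.1349]
tcp_rot: [0.697, -0.118, 0.697, 0.118]
force: [0.3, -0.1, 0.2]
finger_gap: 0.0459
```

```bash
python3 - <<'E'
from h import *
s=arm.state(); print(s['time'],s['tcp_pos'],s['joints'].round(3) if hasattr(s['joints'],'round') else s['joints'],s['finger_gap'],s['force'])
print(Rt().round(3))
c,K,E,f=grab('wrist','w2')
print(totool([.4547,-.2697,.0135]).round(1))
print(proj(K,E,[.4547,-.2697,.011]))
E
```

```text
3.5 [ 0.45475361 -0.26700368  0.13487267] [-0.534  0.297  1.915  0.     0.929 -2.439] 0.045874695953625644 [ 0.32621912 -0.06652479  0.18278391]
[[ 0.    -0.328  0.945]
 [ 0.     0.945  0.328]
 [-1.     0.     0.   ]]
[121.6  -2.2  -1.1]
[283.11366218 205.56104526]
```

View pics/w2.png

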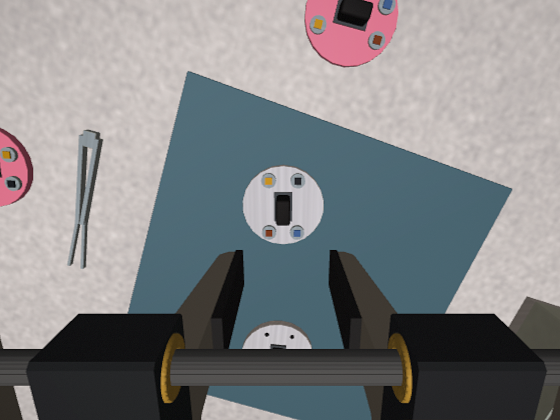

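The disc centre is at (283,205), as predicted, and the grip lies upright between the jaws. I'll descend.

Request:
carry_out(motion=[[20,-2,-1,0,0],[25,0,0,0,0],[25,0,0,0,0],[20,0,0,0,0],[16,0,0,0,0],[10,0,0,0,0],[5,0,0,0,0],[0,0,0,0,0],[0,0,0,0,0]])

```text
time: 4.45
tcp_pos: [0.455, -0.2702, 0.0143]
tcp_rot: [0.697, -0.119, 0.697, 0.118]
force: [0.5, 0.3, 0.8]
finger_gap: 0.046
```

```bash
python3 - <<'E'
from h import *
s=arm.state(); print(s['time'],s['tcp_pos'],s['force'])
c,K,E,f=grab('wrist','w3')
print(totool([.4547,-.2697,.0135]).round(1))
E
```

```text
4.45 [ 0.45497509 -0.27024775  0.01425664] [0.50538938 0.33056865 0.791893  ]
[ 0.9  0.7 -0.1]
```

View pics/w3.png

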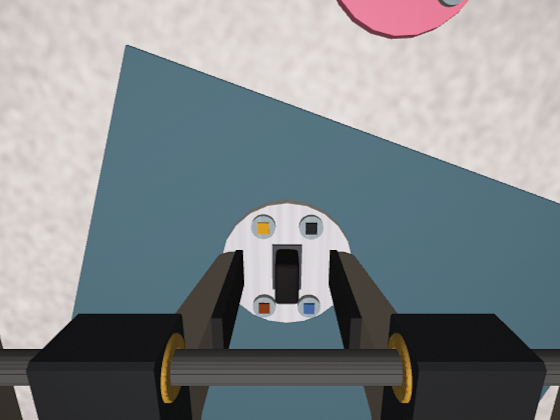

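Jaws straddle the grip centrally and the fingertips clear the stubs. I'll close and lift 10 mm.

Request:
carry_out(motion=[[0,0,0,0,-1],[0,0,0,0,-1],[0,0,0,0,-1],[0,0,0,0,-1],[0,0,0,0,-1],[-3,0,0,0,-1],[-7,0,0,0,-1],[0,0,0,0,-1]], force=40)

```text
time: 5.3
tcp_pos: [0.4549, -0.2703, 0.0245]
tcp_rot: [0.697, -0.119, 0.697, 0.118]
force: [0.4, -0.3, -2.0]
finger_gap: 0.0116
```

```bash
python3 - <<'E'
from h import *
s=arm.state(); print(s['time'],s['tcp_pos'],s['force'],s['finger_gap'])
c,K,E,f=grab('wrist','w4');grab('side','s4')
a=cv2.imread('pics/side0.png')
E
```

```text
5.3 [ 0.45494219 -0.27026692  0.02445029] [ 0.36673412 -0.25027368 -1.99469693] 0.011630061681840926
```

View pics/w4.png

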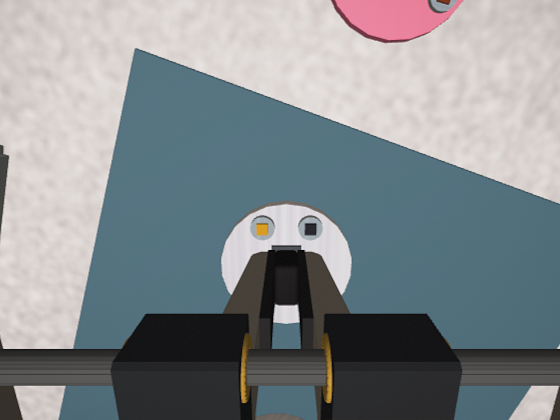

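View pics/s4.png

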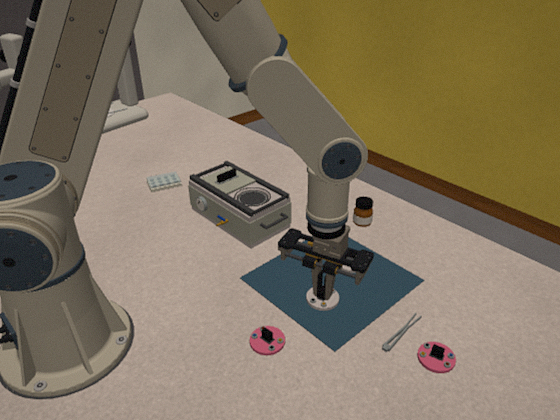

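Held: gap 11.6 mm, about 1.8 N of load, and the disc looks level. I'll lift and carry it to a view point near the well.

Request:
carry_out(motion=[[-15,0,0,0,-1],[-30,0,0,0,-1],[-40,0,0,0,-1],[-40,0,0,0,-1],[-40,4,3,0,-1],[-20,14,12,0,-1],[-10,25,22,0,-1],[0,30,27,0,-1],[0,30,27,0,-1],[0,30,27,0,-1],[0,30,27,0,-1],[0,30,27,0,-1]])

```text
time: 6.6
tcp_pos: [0.5531, -0.0293, 0.2185]
tcp_rot: [0.697, -0.119, 0.697, 0.119]
force: [0.7, -0.2, -1.4]
finger_gap: 0.0117
```

Request:
carry_out(motion=[[0,30,27,0,-1],[0,30,27,0,-1],[0,20,16,0,-1],[0,13,11,0,-1],[0,0,0,0,-1],[0,0,0,0,-1]])

```text
time: 7.2
tcp_pos: [0.5982, 0.0831, 0.2183]
tcp_rot: [0.697, -0.119, 0.697, 0.119]
force: [0.7, -0.2, -1.7]
finger_gap: 0.0115
```

```bash
python3 - <<'E'
from h import *
s=arm.state(); print(s['time'],s['tcp_pos'],s['force'],s['finger_gap'],s['joints'])
c,K,E,f=grab('wrist','w5');print(proj(K,E,[.535,.06,.095]))
E
```

```text
7.2 [0.5981622 0.0830574 0.2182717] [ 0.74348207 -0.21213535 -1.74722769] 0.011532619181112543 [ 1.35781800e-01  3.17528747e-01  1.67574765e+00 -5.40589739e-04
  1.14921955e+00 -1.77244917e+00]
[285.01529858 128.78934278]
```

View pics/w5.png

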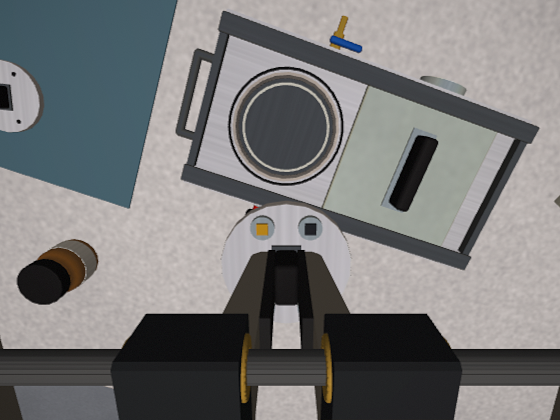

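```bash
python3 - <<'E'
from h import *
d=np.load('pics/w5.npz'); c,K,E=d['c'],d['K'],d['E']
print('cam',E[:3,3])
g=cv2.cvtColor(c,cv2.COLOR_BGR2GRAY).astype(float)
g=cv2.GaussianBlur(g,(0,0),0.8)
c0=np.array([286.,126.])
for th in [0,90,180,200,270]:
    r=np.arange(20,70,1.0); x=c0[0]+r*np.cos(np.radians(th)); y=c0[1]+r*np.sin(np.radians(th))
    v=cv2.remap(g.astype(np.float32),x.astype(np.float32)[None],y.astype(np.float32)[None],1)[0]
    print(th,v.astype(int).tolist())
cv2.imwrite('pics/w5c.png',cv2.resize(c[55:200,215:360],None,fx=4,fy=4,interpolation=cv2.INTER_CUBIC))
E
```

```text
cam [0.52115205 0.05628118 0.38958703]
0 [69, 68, 67, 66, 65, 66, 66, 67, 68, 68, 68, 67, 67, 67, 67, 67, 67, 67, 67, 76, 110, 154, 165, 127, 80, 67, 70, 76, 84, 104, 139, 163, 174, 171, 134, 72, 50, 103, 159, 182, 185, 186, 186, 187, 180, 154, 121, 121, 142, 155]
90 [66, 65, 65, 65, 65, 65, 65, 65, 65, 65, 66, 66, 67, 67, 67, 67, 67, 67, 67, 66, 66, 67, 81, 122, 166, 150, 89, 65, 68, 77, 85, 98, 125, 151, 164, 170, 141, 69, 41, 89, 156, 176, 175, 175, 177, 179, 180, 178, 175, 156]
180 [65, 65, 65, 66, 67, 67, 67, 66, 66, 65, 65, 65, 66, 67, 67, 67, 67, 67, 66, 65, 71, 101, 144, 158, 123, 79, 64, 64, 66, 68, 79, 111, 143, 157, 164, 148, 94, 49, 76, 133, 167, 174, 172, 171, 171, 171, 170, 170, 170, 170]
200 [65, 65, 66, 67, 67, 67, 67, 66, 66, 65, 65, 66, 67, 67, 68, 68, 67, 66, 65, 65, 78, 114, 153, 157, 121, 80, 66, 66, 67, 71, 87, 118, 143, 156, 164, 147, 96, 56, 70, 122, 161, 174, 175, 175, 175, 174, 174, 174, 174, 174]
270 [66, 66, 65, 65, 65, 65, 66, 66, 65, 65, 65, 65, 65, 65, 66, 66, 66, 66, 66, 65, 71, 104, 156, 165, 121, 80, 67, 66, 69, 75, 80, 98, 132, 151, 160, 172, 155, 88, 32, 43, 112, 163, 176, 176, 175, 175, 175, 176, 178, 178]
```

View pics/w5c.png

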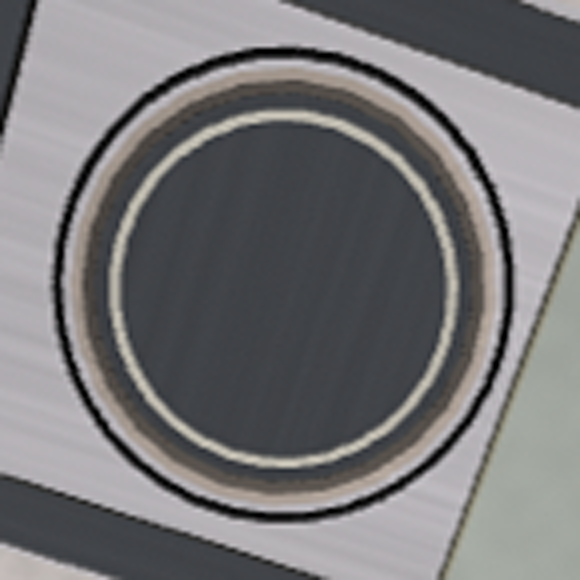

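```bash
cat > rings.py <<'E'
from h import *
def rings(fn,c0,rB,rW,zB=.095,zW=.09,ths=range(0,360,3)):
    d=np.load(f'pics/{fn}.npz'); c,K,E=d['c'],d['K'],d['E']
    g=cv2.GaussianBlur(cv2.cvtColor(c,cv2.COLOR_BGR2GRAY).astype(np.float32),(0,0),.8)
    B=[];W=[]
    for th in np.radians(list(ths)):
        for (r0,r1),sg,z,L in [(rB,-1,zB,B),(rW,1,zW,W)]:
            r=np.arange(r0,r1,.25); x=(c0[0]+r*np.cos(th)).astype(np.float32); y=(c0[1]+r*np.sin(th)).astype(np.float32)
            v=sg*cv2.remap(g,x[None],y[None],1)[0]; i=v.argmax(); L.append(onplane(K,E,x[i],y[i],z)[:2])
    for n,L in (('black',B),('white',W)):
        P=np.array(L)
        for _ in range(3):
            A=np.c_[2*P,np.ones(len(P))]; s=np.linalg.lstsq(A,(P**2).sum(1),rcond=None)[0]
            rr=np.sqrt(s[2]+s[0]**2+s[1]**2); e=np.linalg.norm(P-s[:2],axis=1)-rr; P=P[abs(e)<max(.0008,2*e.std())]
        print(fn,n,s[:2].round(4),'r',rr.round(4),'rms',e.std().round(5),len(P))
E
python3 - <<'E'
from rings import *
rings('w5',(286,126),(50,63),(36,48))
d=np.load('pics/w5.npz');K,E=d['K'],d['E']
# rail line corners at tops z .108: outer corners of rails in pixels
for p in [(223,12),(538,127),(183,166),(467,268)]: print(p,onplane(K,E,*p,.108).round(4))
# handle ends
for p in [(427,142),(400,206)]: print(p,onplane(K,E,*p,.126).round(4))
# carrier stubs check relative tcp
print((Rt().T@(onplane(K,E,262,228,.2183+.002)-arm.state()['tcp_pos'])).round(4),(Rt().T@(onplane(K,E,311,228,.2183+.002)-arm.state()['tcp_pos'])).round(4))
E
```

```text
w5 black [0.5347 0.0603] r 0.0468 rms 0.00017 120
w5 white [0.5347 0.0602] r 0.0356 rms 0.00018 120
(223, 12) [ 0.4715 -0.0098  0.108 ]
(538, 127) [0.4668 0.2482 0.108 ]
(183, 166) [ 0.5899 -0.0091  0.108 ]
(467, 268) [0.5946 0.2529 0.108 ]
(427, 142) [0.5074 0.1633 0.126 ]
(400, 206) [0.5595 0.1651 0.126 ]
[-0.0019 -0.012  -0.0231] [-0.0019  0.0134 -0.0231]
```

Well mouth centre (0.5347, 0.0602); the black ring at deck height and the white ring on the stage agree. Box y is within about 1° of world y.

```bash
python3 - <<'E'
from h import *
print(totool([.5347,.0602,.1063]).round(1))
E
```

```text
[112.1  -0.2 -67.1]
```

Request:
carry_out(motion=[[0,0,-10,0,-1],[0,0,-20,0,-1],[0,0,-20,0,-1],[0,0,-12,0,-1],[10,0,-5,0,-1],[20,0,0,0,-1],[20,0,0,0,-1],[15,0,0,0,-1],[10,0,0,0,-1],[5,0,0,0,-1],[0,0,0,0,-1]])

```text
time: 8.35
tcp_pos: [0.5352, 0.0613, 0.138]
tcp_rot: [0.697, -0.119, 0.697, 0.119]
force: [-0.8, -0.5, -0.7]
finger_gap: 0.0115
```

```bash
python3 - <<'E'
from h import *
s=arm.state(); print(s['time'],s['tcp_pos'],s['force'],s['finger_gap'])
c,K,E,f=grab('wrist','w6');grab('side','s6')
print(totool([.5347,.0602,.1013]).round(1))
E
```

```text
8.35 [0.5352397  0.06133434 0.13802997] [-0.76323505 -0.48292466 -0.70977168] 0.011513392729891724
[37.7 -0.8 -1.5]
```

View pics/w6.png

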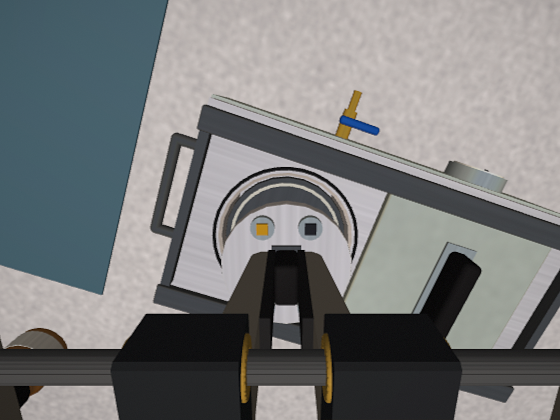

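```bash
python3 - <<'E'
from rings import *
d=np.load('pics/w6.npz'); print(proj(d['K'],d['E'],[.5347,.0602,.095]))
u=proj(d['K'],d['E'],[.5347,.0602,.095])
rings('w6',u,(60,80),(40,60),ths=range(190,350,3))
E
```

```text
[284.53712152 237.96747363]
w6 black [0.5352 0.0605] r 0.047 rms 0.00011 54
w6 white [0.5251 0.0571] r 0.0265 rms 0.00144 44
```

Request:
carry_out(motion=[[8,-0.8,-1.2,0,-1],[10,0,0,0,-1],[8,0,0,0,-1],[5,0,0,0,-1],[3,0,0,0,-1],[2,0,0,0,-1],[0,0,0,0,-1]])

```text
time: 9.15
tcp_pos: [0.5345, 0.0603, 0.1024]
tcp_rot: [0.697, -0.119, 0.697, 0.119]
force: [0.2, -0.0, -0.1]
finger_gap: 0.0119
```

Request:
carry_out(motion=[[1,0,0,0,-1],[0,0,0,0,-1],[0,0,0,0,-1],[0,0,0,0,-1]])

```text
time: 9.55
tcp_pos: [0.5346, 0.0603, 0.1017]
tcp_rot: [0.697, -0.119, 0.697, 0.119]
force: [-0.3, 0.7, -1.6]
finger_gap: 0.0118
```

```bash
python3 - <<'E'
from h import *
s=arm.state(); print(s['time'],s['tcp_pos'],s['force'],s['finger_gap'])
c,K,E,f=grab('wrist','w7')
print(totool([.535,.0603,.1013]).round(1))
E
```

```text
9.55 [0.53460662 0.06027363 0.10173449] [-0.2676651   0.65918359 -1.59129503] 0.011793938157016647
[ 0.4 -0.1  0.4]
```

View pics/w7.png

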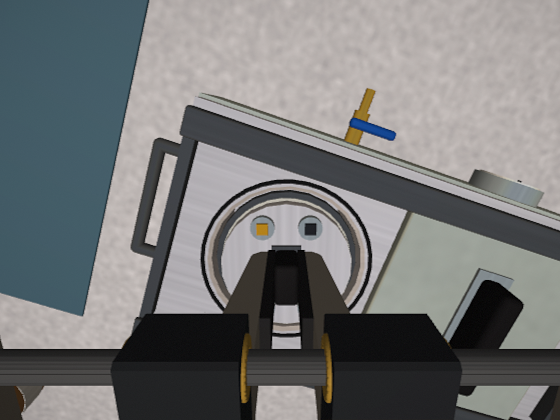

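In the well and centred, not yet touching the stage. I'll creep down until the force shows contact.

Request:
carry_out(motion=[[1,0,0,0,-1],[0,0,0,0,-1],[0,0,0,0,-1]])

```text
time: 9.9
tcp_pos: [0.5347, 0.0603, 0.1007]
tcp_rot: [0.697, -0.119, 0.697, 0.119]
force: [-1.0, -0.0, 0.2]
finger_gap: 0.0118
```

Request:
carry_out(motion=[[1,0,0,0,-1],[0,0,0,0,-1],[0,0,0,0,-1]])

```text
time: 10.2
tcp_pos: [0.5347, 0.0603, 0.0999]
tcp_rot: [0.697, -0.119, 0.697, 0.119]
force: [-1.2, -1.2, 4.0]
finger_gap: 0.0117
```

Request:
carry_out(motion=[[1,0,0,0,-1],[0,0,0,0,-1],[0,0,0,0,-1]])

```text
time: 10.5
tcp_pos: [0.5347, 0.0603, 0.0989]
tcp_rot: [0.697, -0.119, 0.697, 0.119]
force: [-1.3, -0.6, 6.2]
finger_gap: 0.0118
```

The stage spring is carrying the load (6 N), so the carrier is seated. Now pressing down.

Request:
carry_out(motion=[[2,0,0,0,-1],[4,0,0,0,-1],[5,0,0,0,-1],[5,0,0,0,-1],[5,0,0,0,-1],[4,0,0,0,-1],[2,0,0,0,-1],[0,0,0,0,-1],[0,0,0,0,-1]])

```text
time: 11.4
tcp_pos: [0.5347, 0.0603, 0.0719]
tcp_rot: [0.697, -0.119, 0.697, 0.119]
force: [-1.1, 0.2, 4.1]
finger_gap: 0.0114
```

Request:
carry_out(motion=[[2,0,0,0,-1],[1,0,0,0,-1],[0,0,0,0,-1],[0,0,0,0,-1]])

```text
time: 11.8
tcp_pos: [0.5347, 0.0603, 0.0692]
tcp_rot: [0.697, -0.119, 0.697, 0.119]
force: [-1.6, -0.3, 10.7]
finger_gap: 0.0116
```

```bash
python3 - <<'E'
from h import *
s=arm.state(); print(s['time'],s['tcp_pos'],s['force'],s['finger_gap'])
grab('wrist','w8'); c,*_=grab('scene','c8'); cv2.imwrite('pics/c8c.png',cv2.resize(c[160:260,250:390],None,fx=5,fy=5,interpolation=cv2.INTER_CUBIC))
E
```

```text
11.8 [0.53472234 0.06030459 0.06919405] [-1.59291037 -0.32160608 10.70364828] 0.011609696719358286
```

View pics/w8.png

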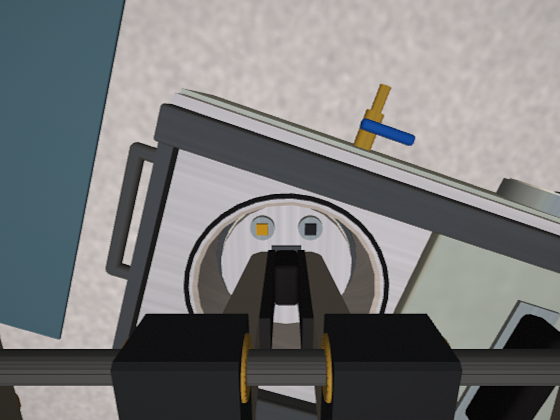

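View pics/c8c.png

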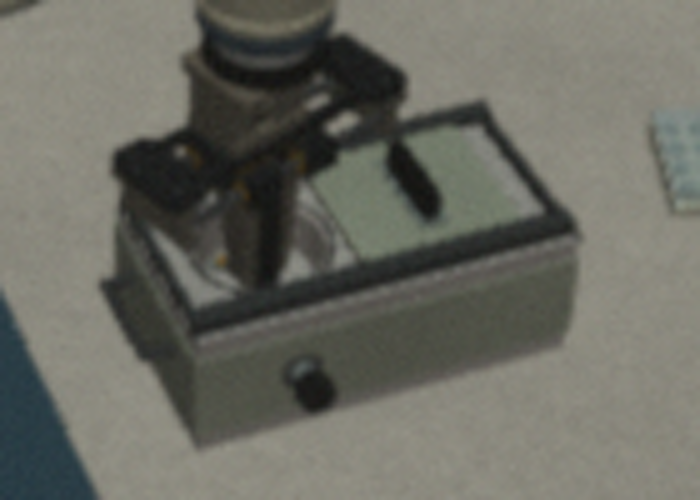

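Request:
carry_out(motion=[[1,0,0,0,-1],[0,0,0,0,-1],[0,0,0,0,-1]])

```text
time: 12.2
tcp_pos: [0.5348, 0.0603, 0.0691]
tcp_rot: [0.697, -0.119, 0.697, 0.119]
force: [-6.1, 0.5, 21.7]
finger_gap: 0.0116
```

Request:
carry_out(motion=[[1,0,0,0,-1],[0,0,0,0,-1],[0,0,0,0,-1]])

```text
time: 12.5
tcp_pos: [0.5348, 0.0603, 0.069]
tcp_rot: [0.697, -0.119, 0.697, 0.119]
force: [-10.6, -1.8, 32.4]
finger_gap: 0.0116
```

At the bottom stop: z no longer changes while the force rises to 32 N. I'll hold here for over a second.

Request:
carry_out(motion=[[0,0,0,0,-1],[0,0,0,0,-1],[0,0,0,0,-1],[0,0,0,0,-1],[0,0,0,0,-1],[0,0,0,0,-1],[0,0,0,0,-1],[0,0,0,0,-1],[0,0,0,0,-1],[0,0,0,0,-1],[0,0,0,0,-1],[0,0,0,0,-1]])

```text
time: 13.7
tcp_pos: [0.5348, 0.0603, 0.069]
tcp_rot: [0.697, -0.119, 0.697, 0.119]
force: [-10.3, -1.4, 32.8]
finger_gap: 0.0115
```

```bash
python3 - <<'E'
from h import *
s=arm.state(); print(s['time'],s['tcp_pos'],s['force'],s['finger_gap'])
c,*_=grab('scene','c9'); a=cv2.imread('pics/scene0.png')
f=lambda c:cv2.resize(c[215:255,285:345],None,fx=9,fy=7,interpolation=cv2.INTER_CUBIC)
cv2.imwrite('pics/c9c.png',np.vstack([f(a),f(c)]))
E
```

```text
13.7 [0.53482985 0.06032493 0.06900891] [-10.33896212  -1.35628864  32.78753828] 0.011474403517844853
```

View pics/c9c.png

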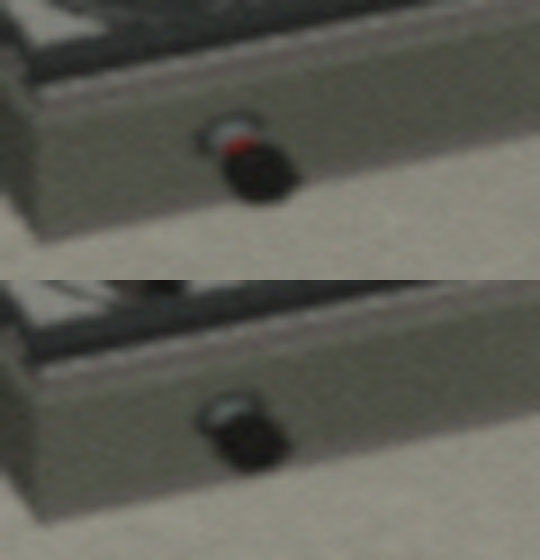

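Red collar hidden in the lower crop (now) and visible in the upper one (start), so the plunger has dropped in. I'll ease off, then release slightly.

Request:
carry_out(motion=[[-1,0,0,0,-1],[-1,0,0,0,-1],[-1,0,0,0,-1],[-1,0,0,0,-1],[0,0,0,0,-1],[0,0,0,0,-1]])

```text
time: 14.35
tcp_pos: [0.5347, 0.0603, 0.0711]
tcp_rot: [0.697, -0.119, 0.697, 0.119]
force: [-2.2, 0.3, 9.3]
finger_gap: 0.0116
```

Request:
carry_out(motion=[[-0.5,0,0,0,-1],[0,0,0,0,-1],[0,0,0,0,-1]])

```text
time: 14.65
tcp_pos: [0.5347, 0.0603, 0.0714]
tcp_rot: [0.697, -0.119, 0.697, 0.119]
force: [-1.3, 0.2, 6.4]
finger_gap: 0.0117
```

Request:
carry_out(motion=[[-0.5,0,0,0,-1],[0,0,0,0,-1],[0,0,0,0,-1]])

```text
time: 14.95
tcp_pos: [0.5347, 0.0603, 0.0716]
tcp_rot: [0.697, -0.119, 0.697, 0.119]
force: [-0.2, 0.2, 1.9]
finger_gap: 0.0116
```

The force fell to 2 N, so the catch now holds the spring. Opening a little.

Request:
carry_out(motion=[[0,0,0,0,-0.5],[0,0,0,0,-0.5],[0,0,0,0,-0.5],[0,0,0,0,-0.5],[-3,0,0,0,-0.5],[-6,0,0,0,-0.5],[-10,0,0,0,-0.5],[-20,0,0,0,-0.5],[-30,0,0,0,-0.5],[-40,0,0,0,-0.5],[-20,0,0,0,-0.5],[0,0,0,0,-0.5]])

```text
time: 16.15
tcp_pos: [0.5366, 0.0605, 0.2047]
tcp_rot: [0.699, -0.119, 0.695, 0.119]
force: [0.5, 0.5, 0.2]
finger_gap: 0.0231
```

Request:
carry_out(motion=[[0,0,20,0,-0.5],[0,0,30,0,-0.5],[0,0,20,0,-0.5],[0,0,0,0,-0.5]])

```text
time: 16.55
tcp_pos: [0.602, 0.0841, 0.1999]
tcp_rot: [0.697, -0.119, 0.697, 0.119]
force: [0.3, -0.1, -0.8]
finger_gap: 0.0226
```

```bash
python3 - <<'E'
from h import *
s=arm.state(); print(s['time'],s['tcp_pos'],s['force'],s['finger_gap'],s['joints'])
grab('wrist','w10')
E
```

```text
16.55 [0.60203548 0.08406176 0.19989414] [ 0.34318351 -0.0643679  -0.75711327] 0.022637201673521786 [ 1.36198510e-01  3.40514656e-01  1.68627348e+00  1.24689745e-04
  1.11449790e+00 -1.77230394e+00]
```

View pics/w10.png

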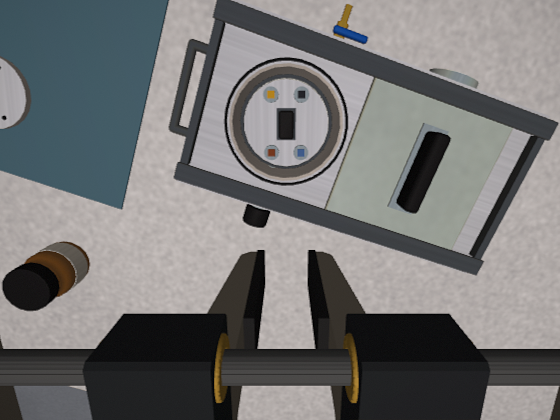

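The carrier sits low and centred in the well, plunger knob in at (256,215). The handle bar runs from (437,137) to (408,207). I'll measure the handle and the rail direction.

```bash
python3 - <<'E'
from h import *
from rings import rings
d=np.load('pics/w10.npz'); c,K,E=d['c'],d['K'],d['E']
roi=c[105:240,370:480]; big=cv2.resize(roi,None,fx=4.4,fy=4.4,interpolation=cv2.INTER_CUBIC); cv2.imwrite('pics/w10c.png',np.clip(big.astype(float)*2.2,0,255).astype(np.uint8))
g=cv2.cvtColor(c,cv2.COLOR_BGR2GRAY); m=np.zeros_like(g); m[105:240,370:480]=(g[105:240,370:480]<45)*255
cs,_=cv2.findContours(m,cv2.RETR_EXTERNAL,cv2.CHAIN_APPROX_NONE); k=max(cs,key=cv2.contourArea); r=cv2.minAreaRect(k); print(r, cv2.boxPoints(r))
print('cam',E[:3,3].round(3))
for p in cv2.boxPoints(r): print(onplane(K,E,*p,.126).round(4),onplane(K,E,*p,.104).round(4))
# cover near edge line
for p in [(374,79),(327,208)]: print('edge',onplane(K,E,*p,.104).round(4))
for p in [(300,35),(420,79),(540,123)]: print('rail?',p)
# where would a 60x12 bar at handle (0.5347+?,y)
E
```

```text
((421.99761962890625, 170.4219512939453), (24.375215530395508, 85.27832794189453), 24.775142669677734) [[393.06348  204.02927 ]
 [428.80005  126.600006]
 [450.93176  136.81464 ]
 [415.1952   214.2439  ]]
cam [0.525 0.057 0.371]
[0.5611 0.1531 0.126 ] [0.5643 0.1617 0.104 ]
[0.5024 0.1534 0.126 ] [0.5004 0.1621 0.104 ]
[0.5036 0.171  0.126 ] [0.5017 0.1812 0.104 ]
[0.5628 0.1718 0.126 ] [0.5662 0.1821 0.104 ]
edge [0.4833 0.1099 0.104 ]
edge [0.5849 0.113  0.104 ]
rail? (300, 35)
rail? (420, 79)
rail? (540, 123)
```

View pics/w10c.png

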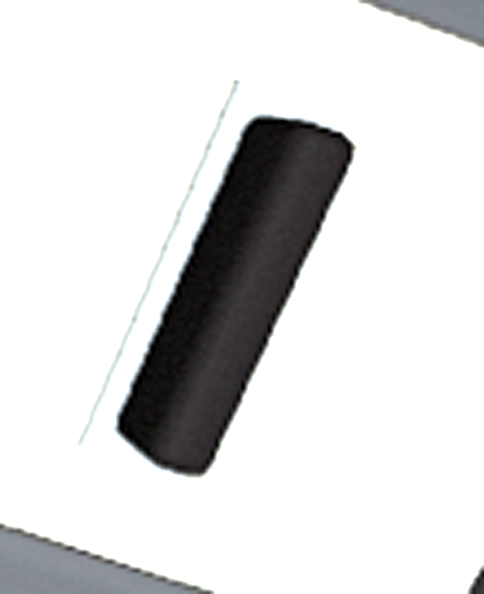

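Handle centre about (0.533, 0.1665), box yaw about +1.1°. The plate's near edge is at y 0.111, so the cover is about 107 mm open rather than the full 127. I'll turn the jaws to pinch across box y.

Request:
carry_out(motion=[[0,20,-20,0.08,0],[0,25,-25,0.08,0],[0,20,0,0.08,0],[0,0,0,0.078,0],[0,0,0,0,0]], force=20)

```text
time: 17.1
tcp_pos: [0.5395, 0.1331, 0.2004]
tcp_rot: [0.707, -0.007, 0.707, 0.007]
force: [-0.4, 0.0, 0.2]
finger_gap: 0.0462
```

```bash
python3 - <<'E'
from h import *
s=arm.state(); print(s['time'],s['tcp_pos'],s['force'],s['finger_gap'])
print(Rt().round(3))
print(totool([.533,.1665,.108]).round(1))
E
```

```text
17.1 [0.53945955 0.13314303 0.20035698] [-0.40512874  0.00839993  0.23511388] 0.046235247300669954
[[-0.001 -0.019  1.   ]
 [-0.     1.     0.019]
 [-1.    -0.    -0.001]]
[92.4 33.5 -5.7]
```

Request:
carry_out(motion=[[0,17,-3,0,0],[0,16.5,-3,0,0],[20,0,0,0,0],[15,0,0,0,0],[5,0,0,0,0],[0,0,0,0,0],[0,0,0,0,0]])

```text
time: 17.8
tcp_pos: [0.5346, 0.1666, 0.1611]
tcp_rot: [0.707, -0.007, 0.707, 0.007]
force: [0.0, -0.1, 0.8]
finger_gap: 0.046
```

```bash
python3 - <<'E'
from h import *
s=arm.state(); print(s['time'],s['tcp_pos'],s['force'],s['finger_gap'])
grab('wrist','w11')
print(totool([.533,.1665,.108]).round(1))
E
```

```text
17.8 [0.53458071 0.16662442 0.16105616] [ 0.00196259 -0.09047611  0.83315482] 0.04595339037369546
[53.3 -0.2 -1.8]
```

View pics/w11.png

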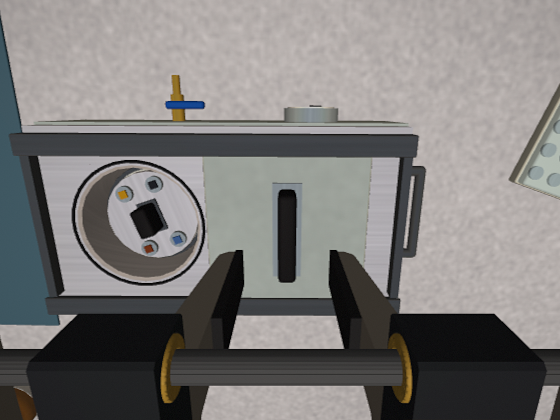

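The handle lies midway between the jaws, at (287,237). I'll descend and grip it.

Request:
carry_out(motion=[[15,0,-1,0,0],[18,0,0,0,0],[12,0,0,0,0],[6,0,0,0,0],[0,0,0,0,0],[0,0,0,0,-1],[0,0,0,0,-1],[0,0,0,0,-1],[0,0,0,0,-1],[0,0,0,0,-1]])

```text
time: 18.85
tcp_pos: [0.5335, 0.1666, 0.1099]
tcp_rot: [0.707, -0.007, 0.707, 0.007]
force: [-0.5, 0.7, 1.7]
finger_gap: 0.012
```

Gripped, with a gap of 12.0 mm. Now sliding toward −y along the tool's y axis.

Request:
carry_out(motion=[[0,-3,0,0,-1],[0,-8,0,0,-1],[0,-12,0,0,-1],[0,-12,0,0,-1],[0,-12,0,0,-1],[0,-12,0,0,-1],[0,-12,0,0,-1],[0,-12,0,0,-1],[0,-8,0,0,-1],[0,-4,0,0,-1],[0,0,0,0,-1],[0,0,0,0,-1]])

```text
time: 20.05
tcp_pos: [0.5351, 0.0698, 0.1099]
tcp_rot: [0.707, -0.007, 0.707, 0.006]
force: [-1.8, -1.1, 6.2]
finger_gap: 0.012
```

Request:
carry_out(motion=[[0,-3,0,0,-1],[0,-3,0,0,-1],[0,0,0,0,-1],[0,0,0,0,-1]])

```text
time: 20.45
tcp_pos: [0.5351, 0.0641, 0.1099]
tcp_rot: [0.707, -0.007, 0.707, 0.006]
force: [-1.7, -0.7, 7.1]
finger_gap: 0.0118
```

Request:
carry_out(motion=[[0,-2,0,0,-1],[0,-2,0,0,-1],[0,0,0,0,-1],[0,0,0,0,-1]])

```text
time: 20.85
tcp_pos: [0.5352, 0.0605, 0.1099]
tcp_rot: [0.707, -0.007, 0.707, 0.007]
force: [-1.5, 1.9, 7.0]
finger_gap: 0.012
```

Request:
carry_out(motion=[[0,-2,0,0,-1],[0,0,0,0,-1],[0,0,0,0,-1]])

```text
time: 21.15
tcp_pos: [0.5352, 0.0604, 0.1099]
tcp_rot: [0.707, -0.005, 0.707, 0.007]
force: [-2.1, 12.2, 4.9]
finger_gap: 0.0115
```

The stop is reached at y = 0.0604, directly over the well centre, with +y force at 12 N. Easing off and releasing.

Request:
carry_out(motion=[[0,2,0,0,-1],[0,0,0,0,-1],[0,0,0,0,0],[0,0,0,0,0],[0,0,0,0,0],[0,0,0,0,0],[-10,0,0,0,0],[-20,0,0,0,0],[-30,0,0,0,0],[-30,0,0,0,0],[-20,0,0,0,0],[0,0,0,0,0]])

```text
time: 22.35
tcp_pos: [0.5373, 0.0618, 0.2231]
tcp_rot: [0.709, -0.007, 0.705, 0.007]
force: [0.4, 0.1, -0.6]
finger_gap: 0.0463
```

Request:
carry_out(motion=[[0,30,20,0,0],[0,40,20,0,0],[0,40,20,0,0],[0,20,20,0,0],[0,0,0,0,0],[0,0,0,0,0]])

```text
time: 22.95
tcp_pos: [0.6121, 0.1931, 0.2182]
tcp_rot: [0.706, -0.007, 0.708, 0.007]
force: [-0.3, 0.2, -0.5]
finger_gap: 0.0459
```

```bash
python3 - <<'E'
from h import *
s=arm.state(); print(s['time'],s['tcp_pos'],s['force'],s['finger_gap'])
grab('wrist','w12'); c,*_=grab('scene','c12'); cv2.imwrite('pics/c12c.png',cv2.resize(c[160:260,250:390],None,fx=5,fy=5,interpolation=cv2.INTER_CUBIC)); grab('side','s12')
E
```

```text
22.95 [0.61211826 0.19306303 0.21820461] [-0.30055923  0.16669757 -0.49993565] 0.04592804203927185
```

View pics/w12.png

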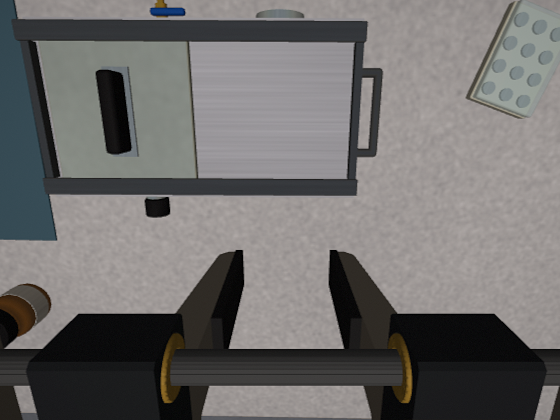

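View pics/c12c.png

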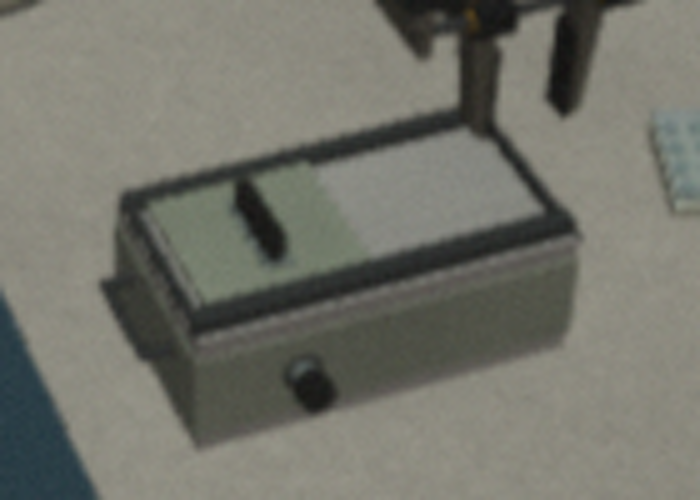

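View pics/s12.png

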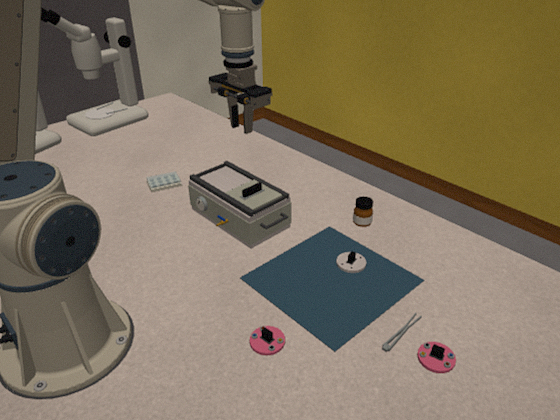

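```bash
python3 - <<'E'
from h import *
d=np.load('pics/w12.npz'); c,K,E=d['c'],d['K'],d['E']
print([onplane(K,E,*p,.104).round(4) for p in [(189,42),(193.5,110),(197,178)]])
cv2.imwrite('pics/w12c.png',cv2.resize(c[20:220,10:210],None,fx=3,fy=3,interpolation=cv2.INTER_CUBIC))
E
```

```text
[array([0.4824, 0.1171, 0.104 ]), array([0.5314, 0.1178, 0.104 ]), array([0.586 , 0.1176, 0.104 ])]
```

View pics/w12c.png

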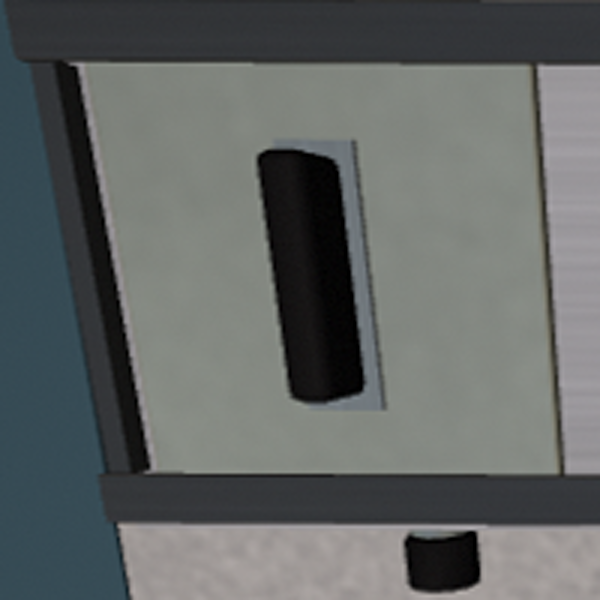

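The cover is over the well but about 1.4 mm off its stop: easing back while still gripped dragged it. That is within tolerance, but there is time to push it fully home.

```bash
python3 - <<'E'
from h import *
print(totool([.535,.0618,.110]).round(1))
E
```

```text
[ 109.3 -128.7  -79.3]
```

Request:
carry_out(motion=[[0,-30,-20,0,0],[0,-40,-20,0,0],[0,-40,-20,0,0],[0,-18.7,-19,0,0],[20,0,0,0,0],[25,0,0,0,0],[25,0,0,0,0],[20,0,0,0,0],[14,0,0,0,0],[5,0,0,0,0],[0,0,0,0,0],[0,0,0,0,0]])

```text
time: 24.3
tcp_pos: [0.5369, 0.0628, 0.1114]
tcp_rot: [0.707, -0.007, 0.707, 0.007]
force: [-0.0, 0.2, 1.2]
finger_gap: 0.0459
```

Request:
carry_out(motion=[[0,0,0,0,-1],[0,0,0,0,-1],[0,0,0,0,-1],[0,0,0,0,-1],[0,-1.5,0,0,-1],[0,-1,0,0,-1],[0,0,0,0,-1],[0,0,0,0,-1]])

```text
time: 25.1
tcp_pos: [0.5365, 0.0605, 0.1108]
tcp_rot: [0.707, -0.007, 0.707, 0.007]
force: [-1.2, 2.6, 3.8]
finger_gap: 0.0118
```

Request:
carry_out(motion=[[0,-1,0,0,-1],[0,0,0,0,-1],[0,0,0,0,-1]])

```text
time: 25.4
tcp_pos: [0.5365, 0.0605, 0.1108]
tcp_rot: [0.707, -0.006, 0.707, 0.007]
force: [-1.5, 7.8, 4.6]
finger_gap: 0.0118
```

Request:
carry_out(motion=[[0,0.7,0,0,-1],[0,0,0,0,0],[0,0,0,0,0],[0,0,0,0,0],[0,0,0,0,0],[-10,0,0,0,0],[-20,0,0,0,0],[-30,0,0,0,0],[-30,0,0,0,0],[-20,0,0,0,0],[0,0,0,0,0]])

```text
time: 26.5
tcp_pos: [0.5383, 0.0602, 0.2241]
tcp_rot: [0.709, -0.007, 0.705, 0.007]
force: [0.5, -0.8, 0.2]
finger_gap: 0.0462
```

Request:
carry_out(motion=[[0,30,20,0,0],[0,40,20,0,0],[0,40,20,0,0],[0,20,20,0,0],[0,0,0,0,0],[0,0,0,0,0]])

```text
time: 27.1
tcp_pos: [0.6132, 0.1915, 0.2192]
tcp_rot: [0.706, -0.007, 0.708, 0.007]
force: [-0.0, -0.3, 0.9]
finger_gap: 0.0459
```

```bash
python3 - <<'E'
from h import *
s=arm.state(); print(s['time'],s['tcp_pos'],s['force'])
c,K,E,f=grab('wrist','w13'); g,*_=grab('scene','c13')
a=cv2.resize(c[0:220,0:220],(600,380)); b=cv2.resize(g[215:255,285:345],(600,220),interpolation=cv2.INTER_CUBIC); cv2.imwrite('pics/w13c.png',np.vstack([a,b]))
G=cv2.cvtColor(c,cv2.COLOR_BGR2GRAY).astype(int)
print(G[110,180:215].tolist())
E
```

```text
27.1 [0.61317871 0.19153488 0.21920932] [-0.00093655 -0.27048814  0.89197822]
[134, 134, 134, 134, 135, 134, 134, 134, 134, 133, 134, 136, 129, 103, 64, 83, 138, 156, 153, 152, 153, 153, 154, 153, 153, 153, 153, 153, 153, 153, 153, 153, 152, 153, 153]
```

View pics/w13c.png

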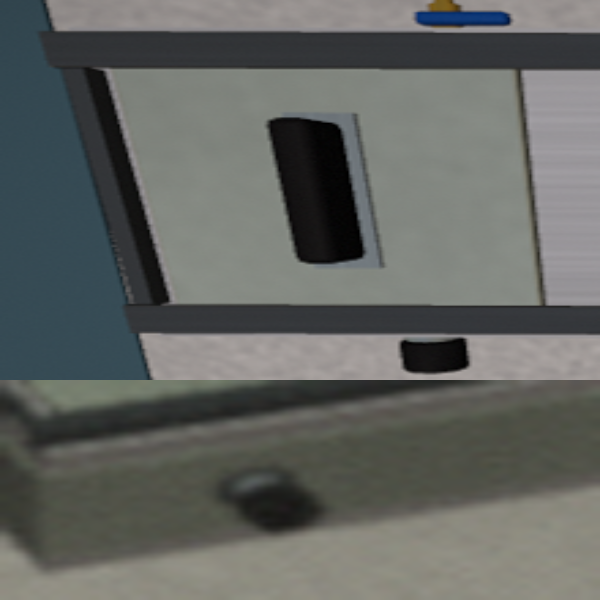

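The cover is against its stop, which it met twice at y = 0.0605. The plunger's red collar is hidden and the gripper is clear and free, so I'm handing in.

```bash
python3 -c "
from rig import arm
print(arm.hand_in())"
```

```text
the job is handed in; nothing more can be done
None
```

The loaded carrier is in the transfer box with the stage caught down and the cover shut. I handed the job in at about 27 s; no verdict was reported.

**What I did:** I lifted the carrier by its grip and set it level on the sprung stage, within about 1 mm of the well centre. I pressed it down until the bottom stop took the load, at about 33 N, and held it there for over a second. I then let go, slid the cover shut by its handle and moved the arm clear.

**Last checks:**
- **Plunger:** its red collar is hidden. When I eased off, the spring load fell to about 2 N, so the catch is holding the stage.
- **Carrier:** seen low, level and centred in the well before the cover closed over it.
- **Cover:** it met the same stop twice, at y = 0.0605, directly over the well centre.
- **Other things on the bench:** the empty carrier, jar, tweezers and stub box looked unmoved in the side view. I took that view before the last cover nudge, and the arm stayed over the box after that.

**Two things that were not as expected:**
- My first release dragged the cover about 1.4 mm back open, so I gripped it again and pushed it home.
- By my measurement the cover started about 107 mm open, not the full 127 mm.

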